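# Press an eyelet home in a hanging sign plate

### The arm

A 6-joint arm with a two-finger parallel gripper is mounted at the origin on a cart in front of the work surface, level with it; the furniture and walls round the work are solid. World frame = base frame: x ahead of the robot, y to its left, z up, the work surface at z = 0. Lengths are in m, angles in rad, forces in N, time in s.
With the tool pointing down it reaches from about 0.375 to 0.9 m from the base axis. Payload 3.1 kg.
Tool frame: the origin (TCP) lies where the fingers leave the gripper's body, on its centre line; the fingertips stand 70 mm ahead of it and the grasp point (between the pads) lies 51 mm ahead of it (robot.tip_reach is the distance from the TCP to the fingertips, in m); z points along the fingers, y is the line along which they close (so a half turn about z gives the same grasp; the last joint's range is limited). The gripper opens to 87 mm and grips with 3 to 60 N. Pads are 19 mm wide; open, the fingers measure 117 mm over their backs; the gripper's body (75 mm by 190 mm) begins 51 mm behind the grasp point.
Start: joints at [-1.363, 0.527, 1.433, -0, 1.181, -0.178], TCP at [0.236, -0.579, 0.292] pointing down, gripper open.
Joint ranges: [-3.08, 3.08], [-0.75, 2.2], [0.22, 2.44], [-1.43, 4.57], [0, 2.65], [-2.85, 2.85]. Speed limits (rad/s): [2.79, 2.79, 3.14, 3.14, 3.14, 3.14].

### API

Orientations are given as a unit quaternion [x, y, z, w].
In Python, from rig import robot gives the robot as it stands.
- The arm moves only by the tool carry_out, never from a script. Its argument "rows" is a list that holds one entry, the list of rows, each a list of 6 numbers: the shift along the tool's x, y, z in mm, then the turn, a rotation vector about the tool's x, y, z in units of 8 degrees (1.0 is 8 degrees). A call has 1 to 20 rows; each row is the pose to reach, as a shift and turn from the pose commanded when the call began, along the tool's axes at that moment; what a row does not reach only later rows make up. A row lasts 1/10 s, in which the tool goes at most 50 mm and 8.59 degrees, less where a joint would pass 70% of its speed; a pose out of reach is approached as far as the arm can. A call with a gripper value outside its range is refused whole. "fingers" is the opening, from 0 (shut) to 1 (fully open), set as the call begins (left out, the last holds). The fingers move at their own pace and stop on an object; "grip_force" is the grip in N (left out, the last holds). Time passes only in rows, so rows that repeat a pose let the fingers close. It gives the time, the measured TCP pose, the force and the opening at its end, in the units of the state.
- robot.get_obs(): the state, without advancing time (a new reading comes with each control period).
- robot.camera(name): name is "scene" or "top" or "wrist"; returns a dict with "color" (384x512x3 uint8, red, green, blue), "depth" (384x512 float32, m along the optical axis (not along the pixel's ray), 0 where there is no reading), "K" (3x3 intrinsics, pixels), "camera_from_world" (4x4, takes a point from world to camera coordinates). Camera axes: x right, y down, z forward; pixel columns grow to the right and rows downward; lengths in m; the calibration is good to about 2 mm. A picture is of the moment at which its call begins.
- robot.hand_in(): hands the job in, once; it reports no verdict.
The state is a dict: "time": time; "q": joint angles; "joint_velocities": joint speeds; "joint_torque": joint torques, N m; "position": TCP position; "tool_rot": TCP orientation; "ft_force": force on the tool from outside, world axes, zero at the start; "moment": the same for the moment, N m; "grip_width": finger opening in m.
Only numpy, scipy, OpenCV 4.12 (cv2) and the standard library are available. Lean on these libraries where they do the work, as an engineer would, in place of code of your own. Each camera call takes 0.05 s, during which the arm holds its last target. There are 200 camera calls.

### The job

Set the brass eyelet of the white sign plate in the blue hand press: lay the plate flat on the press table, eyelet end inward, its end edge flush against the steel back fence so that the eyelet sits centred under the ram. Then push the press lever down past the first two clicks to its third click, no further, and keep holding it there against its spring while the rim sets: your program finishes while it is still holding the lever, with the ram pressing on the eyelet. Leave the other things on the desk where they are.

Things in the scene. Friction and masses are not known exactly. Their poses are not given: they have to be found in the camera images.
- press: blue bench hand press, fixed to the desk; its place and turn vary. Origin on the desk under the ram axis; +x runs from the open throat (towards the robot) to the column, z up. Dark grey table: top 32 mm above the desk, x -149 to +31 mm, y -55 to +55 mm. Column x +37 to +85, y -22 to +22 mm. Head x -24 to +86, y -26 to +26, z 115 to 185 mm; the ram's round top reaches 208 mm.
- fence_face (a point): middle of the front face of the steel back fence on the table, at table-top height (press frame +16, 0, 32 mm); the fence is 100 mm wide along y and 12 mm high; axes as the press
- ram_spot (a point): point of the table top straight under the ram (press frame 0, 0, 32 mm); axes as the press
- lever_pivot (a point): pivot of the lever, press frame (-37, 0, 150) mm; axis along the press's x; axes as the press. The hub round it has radius 29 mm and reaches to x = -50 mm; a plunger housing stands left of it, y 40 to 76 mm, z 139 to 161 mm. The lever lies on the -y (right) side.
- press_die: brass die at the foot of the ram, diameter 16 mm, origin at the centre of its underside, 27.5 mm above the table with the lever up. It goes down 25.3 mm per rad of the lever, meets the eyelet of a plate in place at about 0.79 rad and then yields on its own spring: 4 N at first, 2.5 N more per mm, about 14 N at the third click.
- press_lever (a joint): lever, rad: 0 = up at rest, grows as the handle is pushed down. At value q it points to the press's -y side, 0.61 - q rad above level. Clicks (notches of a sprung roller): 0.35, 0.65, third at 0.95; crests at 0.20, 0.50, 0.80, 1.10; hard stop 1.20. No notch holds it: let go, it springs back to 0. Takes 3 to 9 N at the handle on the way, 8 to 12 N at the third click.
- lever_handle: black round handle of the lever, diameter 22 mm, 90 mm long. Origin at its middle, 145 mm from the pivot; y along the handle, pointing back to the pivot; it turns with the lever. Its middle is 233 mm above the desk at rest and 102 mm at the third click.
- sign_plate: loose white hanging sign plate with a red stripe, a red ring sign and one brass eyelet, 130 x 60 x 6 mm, about 60 g, lying on the desk left of the press. Origin at the centre of the underside; x along the 130 mm length towards the eyelet end, z up. The eyelet end edge is at x = +65 mm.
- eyelet (a point): centre of the eyelet's top, plate frame (49, 0, 7.5) mm; the flange has diameter 15 mm and stands 1.5 mm above the plate. With the plate flush at the fence and centred it lies exactly on the ram axis.
- plate_corner_left (a point): lower corner of the plate's eyelet end, plate frame (65, 30, 0) mm
- plate_corner_right (a point): lower corner of the plate's eyelet end, plate frame (65, -30, 0) mm
- tool_cup: dark empty tool cup, 78 mm wide, 96 mm high, loose; leave it alone
- ink_bottle_3: black-capped ink bottle, 39 mm wide, 90 mm high, loose; leave it alone
- stapler: blue and black stapler, 136 mm long, 49 mm high, loose; leave it alone
- tape_measure: yellow and black tape measure, 62 x 73 x 35 mm, loose; leave it alone
- eyelet_tin: red flat tin, 62 x 95 x 22 mm, loose; leave it alone

How it is judged:
By the outcome, as a careful person would: the job done as asked, in the order asked, and still so for the second after the job is handed in, while the arm keeps its last pose, push and grip.
It also fails if it takes over 72 s, if anything falls off the work surface, if the arm or the gripper's body presses on something with over 40 N, if the wrist force passes 120 N, or if a joint passes its speed limit or range.

## Working session

There is one attempt and no reset: what is moved stays moved. The work goes in short steps, Python scripts to look and compute and a tool call to move; the robot and the scene stay as the last step left them, time stands still between calls to the robot, and variables do not carry over. Pictures are saved under pics/ and viewed, on a budget of 10 in all, crops included, one or two more only if the job needs it, and the job is handed in when it is done.

Besides the shell and the picture viewer there is one more tool, called in YAML: its name, and indented under it one key for each argument. carry_out: Moves the arm, as the interface text tells. Its arguments: {"type":"object","properties":{"rows":{"type":"array"},"fingers":{"type":"number"},"grip_force":{"type":"number"}},"required":["rows"]}

```bash
mkdir -p pics; python3 - <<'E'
from rig import robot
import cv2,numpy as np
o=robot.get_obs(); print(o['time'],o['position'],o['tool_rot'],o['grip_width'])
ims=[]
for n in('scene','top'):
    c=robot.camera(n); np.savez('pics/'+n+'0.npz',**c); ims.append(c['color'])
    T=np.linalg.inv(c['camera_from_world']);print(n,T[:3,3].round(3),T[:3,2].round(2),c['K'][0,0])
cv2.imwrite('pics/a.png',np.vstack([cv2.resize(i,(400,300),interpolation=cv2.INTER_AREA) if 0 else i for i in ims])[:,:,::-1][:768])
for n,i in zip('st',ims): cv2.imwrite(f'pics/{n}0.png',cv2.resize(i,(800,600))[:,:,::-1])
E
```

```text
0.0 [ 0.2356617 -0.5782434  0.2912687] [ 9.81359901e-01  1.92175882e-01 -2.00986397e-05 -1.08405938e-03] 0.08716605302682806
scene [ 1.12  -0.218  1.064] [-0.53  0.2  -0.82] 350.70392335365676
top [ 0.449 -0.006  1.485] [ 0.08 -0.01 -1.  ] 370.63862437130194
```

View pics/t0.png

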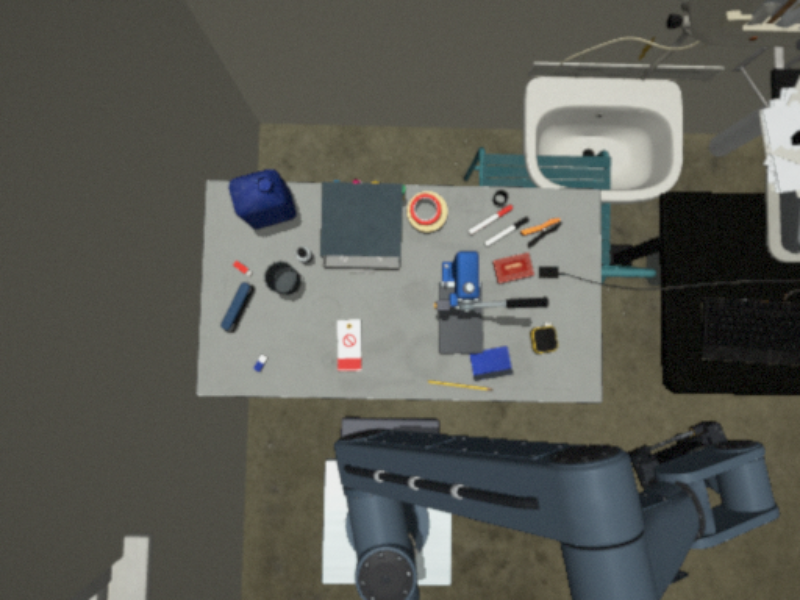

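View pics/s0.png

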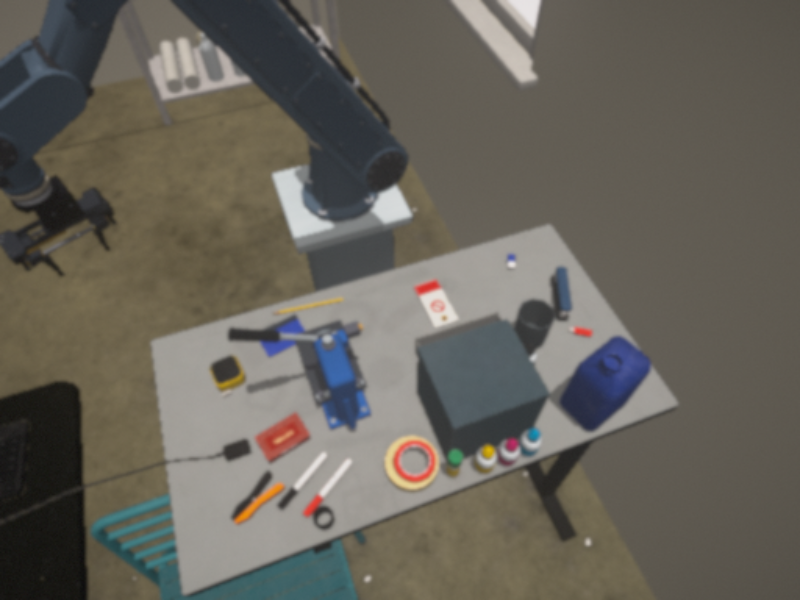

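The top view (800×600) shows the plate at about (349,345) with its eyelet end up. The press is at (463,300), with its dark table below it and the lever pointing right at (525,303). Next I'll measure both, using depth and masks.

```bash
cat > h.py <<'E'
import numpy as np,cv2
from rig import robot
def cloud(c):
    d=c['depth'];K=c['K'];v,u=np.indices(d.shape)
    p=np.stack([(u-K[0,2])/K[0,0]*d,(v-K[1,2])/K[1,1]*d,d,np.ones_like(d)],-1)
    w=(p@np.linalg.inv(c['camera_from_world']).T)[...,:3]; w[d==0]=np.nan; return w
def ray(c,uv,z):
    T=np.linalg.inv(c['camera_from_world']);uv=np.atleast_2d(uv).astype(float)
    r=np.c_[uv,np.ones(len(uv))]@np.linalg.inv(c['K']).T@T[:3,:3].T;o=T[:3,3]
    return o+r*((z-o[2])/r[:,2])[:,None]
def pix(c,P):
    q=np.c_[np.atleast_2d(P),np.ones(len(np.atleast_2d(P)))]@c['camera_from_world'].T
    q=q[:,:3]@c['K'].T; return q[:,:2]/q[:,2:]
def rect(xy):
    (cx,cy),(a,b),t=cv2.minAreaRect((xy*1000).astype(np.float32)); 
    return (round(cx,1),round(cy,1)),(round(a,1),round(b,1)),round(t,2)
E
python3 - <<'E'
from h import *
for n in('top','scene'):
    c=dict(np.load(f'pics/{n}0.npz'));w=cloud(c);rgb=c['color'].astype(int)
    r,g,b=rgb[...,0],rgb[...,1],rgb[...,2]
    m=((r>165)&(r-b<40)&(abs(w[...,2])<.02))|((r>120)&(r-g>70)&(abs(w[...,2])<.02))
    m&=(w[...,0]>.35)&(w[...,0]<.66)&(w[...,1]>0)&(w[...,1]<.22)
    k,l,s,ce=cv2.connectedComponentsWithStats(m.astype(np.uint8)); i=1+s[1:,4].argmax();vu=np.argwhere(l==i)
    print(n,'plate',rect(ray(c,vu[:,::-1],.006)[:,:2]),len(vu))
    red=(l==i)&(r-g>70);print('  red mean',ray(c,np.argwhere(red)[:,::-1],.006).mean(0).round(3))
    m=(abs(w[...,2]-.032)<.007)&(w[...,0]>.35)&(w[...,0]<.75)&(w[...,1]<-.05)&(w[...,1]>-.3)&(rgb.max(-1)<110)&(b-r<25)
    m=cv2.morphologyEx(m.astype(np.uint8),cv2.MORPH_OPEN,np.ones((3,3)))
    k,l,s,ce=cv2.connectedComponentsWithStats(m); i=1+s[1:,4].argmax();vu=np.argwhere(l==i)
    print(' table',rect(ray(c,vu[:,::-1],.032)[:,:2]),len(vu))
    m=(w[...,2]>.12)&(w[...,2]<.26)&(w[...,0]>.45)&(w[...,0]<.8)&(w[...,1]<-.05)&(w[...,1]>-.5)&(rgb.max(-1)<60)
    P=w[m];print(' handle',len(P),np.nanmean(P,0).round(3),rect(P[:,:2]),np.percentile(P[:,2],[2,98]).round(3))
    m=(w[...,2]>.19)&(w[...,2]<.225)&(w[...,0]>.45)&(w[...,0]<.8)&(w[...,1]<-.1)&(w[...,1]>-.25)&~m
    P=w[m];print(' ramtop?',len(P),P.mean(0).round(3),rect(P[:,:2]))
    m=(w[...,2]>.17)&(w[...,2]<.192)&(b-r>60)&(w[...,0]>.45)&(w[...,0]<.8)&(w[...,1]<-.05)&(w[...,1]>-.3)
    P=w[m];print(' head',len(P),P.mean(0).round(3),rect(P[:,:2]))
E
```

```text
top plate ((439.3, 105.8), (134.9, 63.4), 1.63) 489
  red mean [0.394 0.104 0.006]
 table ((480.1, -175.3), (109.8, 106.2), 0.86) 712
 handle 112 [ 0.537 -0.285  0.238] ((561.3, -229.8), (193.9, 36.5), 67.46) [0.216 0.258]
 ramtop? 78 [ 0.568 -0.196  0.199] ((577.3, -188.9), (138.4, 61.9), 31.97)
 head 361 [ 0.606 -0.17   0.185] ((602.5, -171.4), (103.6, 49.0), 2.06)
scene plate ((438.8, 99.6), (90.8, 142.4), 89.29) 486
  red mean [0.393 0.104 0.006]
 table ((515.2, -211.4), (136.0, 30.5), 1.32) 301
 handle 116 [ 0.547 -0.287  0.24 ] ((545.4, -291.8), (14.1, 71.7), 2.11) [0.221 0.259]
 ramtop? 89 [ 0.561 -0.203  0.201] ((557.9, -205.0), (93.8, 21.5), 62.79)
 head 478 [ 0.617 -0.171  0.183] ((606.1, -171.4), (50.0, 113.6), 88.63)
```

```bash
cat >> h.py <<'E'
from scipy.spatial.transform import Rotation as R
def to(*targets):
    "targets: (x,y,z mm, yaw deg of tool x, tool down) -> rows from the present pose"
    o=robot.get_obs();A=R.from_quat(o['tool_rot']);p=np.array(o['position'])*1000
    print('t',o['time'],'at',p.round(1),'yaw',np.degrees(np.arctan2(*A.as_matrix()[1::-1,0])).round(2),'F',np.round(o['ft_force'],1),'w',round(o['grip_width'],4))
    for x,y,z,yaw in targets:
        B=R.from_euler('z',yaw,degrees=True)*R.from_euler('x',180,degrees=True)
        print((A.inv().apply(np.array([x,y,z])-p)).round(1),((A.inv()*B).as_rotvec(degrees=True)/8).round(3))
E
python3 -c "
from h import *
to((430,-250,330,1.7),(420,104,300,1.7))"
```

```text
t 0.1 at [ 235.7 -578.3  291.4] yaw 22.16 F [ 0.  -0.2  0.9] w 0.0871
[ 303.8 -230.8  -38.1] [-0.014 -0.     2.558]
[ 428.1 -562.4   -7.4] [-0.014 -0.     2.558]
```

carry_out:
  rows:
    - [[304,-231,-38,0,0,2.56],[304,-231,-38,0,0,2.56],[304,-231,-38,0,0,2.56],[304,-231,-38,0,0,2.56],[304,-231,-38,0,0,2.56],[304,-231,-38,0,0,2.56],[304,-231,-38,0,0,2.56],[304,-231,-38,0,0,2.56],[304,-231,-38,0,0,2.56],[428,-562,-7,0,0,2.56],[428,-562,-7,0,0,2.56],[428,-562,-7,0,0,2.56],[428,-562,-7,0,0,2.56],[428,-562,-7,0,0,2.56],[428,-562,-7,0,0,2.56],[428,-562,-7,0,0,2.56],[428,-562,-7,0,0,2.56],[428,-562,-7,0,0,2.56],[428,-562,-7,0,0,2.56]]

```text
time: 2.0
position: [0.4206, 0.1019, 0.2992]
tool_rot: [1.0, 0.014, 0.0, 0.0]
ft_force: [0.3, 0.4, -0.6]
grip_width: 0.0873
```

```bash
python3 - <<'E'
from h import *
c=robot.camera('wrist');np.savez('pics/w1.npz',**c);cv2.imwrite('pics/w1.png',c['color'][:,:,::-1])
T=np.linalg.inv(c['camera_from_world']);print(T[:3,3].round(3),T[:3,2].round(2))
to((391,104,150,1.7))
E
```

```text
[0.5   0.103 0.391] [-0.29 -0.01 -0.96]
t 2.05 at [420.7 101.5 299.3] yaw 1.56 F [-0.4 -0.6  0.5] w 0.0866
[-29.7  -3.4 149.3] [ 0.005 -0.002 -0.018]
```

View pics/w1.png

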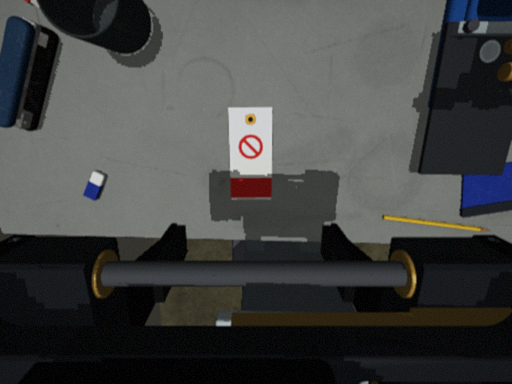

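The wrist view shows the plate from (229,107) to (272,200), with its eyelet at (250,119). The left and front edges of the press table are visible at (415,172).

```bash
python3 - <<'E'
from h import *
c=dict(np.load('pics/w1.npz'));w=cloud(c);rgb=c['color'].astype(int);r,g,b=np.moveaxis(rgb,-1,0)
m=((r>170)&(b>150))|((r-g>60)&(r>80)); m[:,:200]=0;m[:,300:]=0;m[:95]=0;m[210:]=0
m=cv2.morphologyEx(m.astype(np.uint8),cv2.MORPH_CLOSE,np.ones((7,7)))
vu=np.argwhere(m);P=ray(c,vu[:,::-1],.006);print('plate',rect(P[:,:2]),len(vu))
# eyelet (yellowish)
e=(r-b>60)&(g-b>30);e[:,:235]=0;e[:,265:]=0;e[:110]=0;e[130:]=0
v=np.argwhere(e);print('eyelet',ray(c,v[:,::-1].mean(0),.0075).round(4),len(v))
t=(abs(w[...,2]-.032)<.006)&(w[...,1]<-.08)&(w[...,0]<.62)
P=w[t];print('table',rect(P[:,:2]),P[:,2].mean(),len(P))
# left edge fit by rows: desk/table boundary at z=.032
pts=[]
for row in range(60,170,5):
    u=np.argwhere(t[row]).ravel()
    if len(u): pts.append(ray(c,[u[0]-.5,row],.032)[0,:2])
pts=np.array(pts);print(np.polyfit(pts[:,0],pts[:,1],1),pts[[0,-1]].round(4))
E
```

```text
plate ((440.5, 105.0), (124.8, 58.3), 2.4) 3601
eyelet [[0.4875 0.1066 0.0075]] 79
table ((522.7, -173.8), (195.4, 111.2), 1.8) 0.032301034900217754 11040
[ 0.0207629  -0.12711475] [[ 0.5624 -0.1159]
 [ 0.4359 -0.1177]]
```

```bash
python3 -c "
from h import *
to((389.5,103,110,2),(389.5,103,72.5,2))"
```

```text
t 2.05 at [420.7 101.5 299.3] yaw 1.56 F [-0.4 -0.6  0.5] w 0.0866
[-31.2  -2.4 189.3] [ 0.005 -0.002 -0.055]
[-31.2  -2.5 226.8] [ 0.005 -0.002 -0.055]
```

carry_out:
  rows:
    - [[-31,-2,100,0,0,-0.05],[-31,-2,190,0,0,-0.05],[-31,-2,190,0,0,-0.05],[-31,-2,190,0,0,-0.05],[-31,-2,190,0,0,-0.05],[-31,-2,200,0,0,-0.05],[-31,-2,210,0,0,-0.05],[-31,-2,220,0,0,-0.05],[-31,-2,225,0,0,-0.05],[-31,-2,225,0,0,-0.05],[-31,-2,225,0,0,-0.05]]

```text
time: 3.15
position: [0.3894, 0.1043, 0.0749]
tool_rot: [1.0, 0.018, 0.001, 0.0]
ft_force: [-0.9, -0.8, 0.1]
grip_width: 0.0871
```

```bash
python3 - <<'E'
from h import *
to((389.5,103,72,2))
c=robot.camera('wrist');cv2.imwrite('pics/w2.png',c['color'][:,:,::-1])
E
```

```text
t 3.15 at [389.4 104.3  74.9] yaw 2.1 F [-0.9 -0.8  0.1] w 0.0871
[0.  1.3 2.9] [ 0.001 -0.01   0.013]
```

View pics/w2.png

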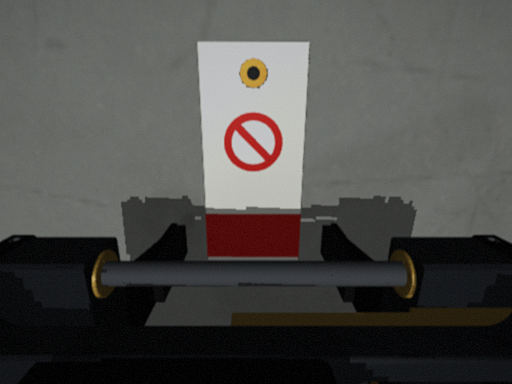

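The plate runs from (198,41) to (308,41) at the top, with the fingers on either side of the red stripe near (180,235) and (328,235). I'll go 3 mm lower and grip.

carry_out:
  rows:
    - [[0,0,3,0,0,0],[0,0,3,0,0,0],[0,0,3,0,0,0],[0,0,3,0,0,0],[0,0,3,0,0,0],[0,0,3,0,0,0],[0,0,3,0,0,0],[0,0,3,0,0,0],[0,0,3,0,0,0],[0,0,3,0,0,0]]
  fingers: 0.5
  grip_force: 30

```text
time: 4.2
position: [0.3891, 0.1042, 0.0713]
tool_rot: [1.0, 0.018, 0.0, -0.0]
ft_force: [0.1, 0.1, -0.5]
grip_width: 0.0591
```

carry_out:
  rows:
    - [[0,0,-10,0,0,0],[0,0,-30,0,0,0],[0,0,-70,0,0,0],[0,0,-110,0,0,0],[0,0,-110,0,0,0],[0,0,-110,0,0,0]]

```text
time: 4.8
position: [0.3894, 0.1042, 0.1825]
tool_rot: [1.0, 0.018, 0.002, 0.0]
ft_force: [0.4, -0.4, -0.0]
grip_width: 0.0592
```

```bash
python3 - <<'E'
from h import *
to((450,-100,180,1.8))
c=robot.camera('wrist');np.savez('pics/w3.npz',**c);cv2.imwrite('pics/w3.png',c['color'][:,:,::-1])
E
```

```text
t 4.8 at [389.4 104.2 182.5] yaw 2.09 F [ 0.4 -0.4 -0. ] w 0.0592
[ 53.1 206.3   2.7] [ 0.001 -0.023  0.036]
```

View pics/w3.png

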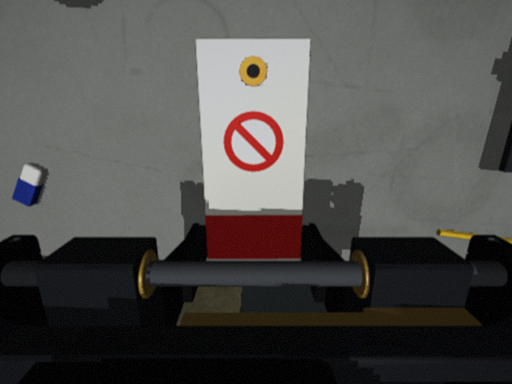

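The plate is held and level, with its eyelet at (253,71). I'll measure its pose in the hand.

```bash
python3 - <<'E'
from h import *
c=dict(np.load('pics/w3.npz'));rgb=c['color'].astype(int);r,g,b=np.moveaxis(rgb,-1,0);w=cloud(c)
m=(r>150)&(b>140);m[:30]=0;m[212:]=0;m[:,:185]=0;m[:,320:]=0
print('topz',np.nanmedian(w[60:200,205:225,2]),np.nanmedian(w[50:60,205:300,2]),np.nanmedian(w[190:200,215:295,2]))
z=.1172
L=[];Rr=[]
for row in range(60,205,5):
    u=np.argwhere(m[row]).ravel();L.append(ray(c,[u[0]-.5,row],z)[0,:2]);Rr.append(ray(c,[u[-1]+.5,row],z)[0,:2])
for S in(L,Rr):
    S=np.array(S);k=np.polyfit(S[:,0],S[:,1],1);print('edge yaw',np.degrees(k[0]).round(2),'y at .45',np.polyval(k,.45).round(4))
top=[ray(c,[u,np.argwhere(m[:,u]).ravel()[0]-.5],z)[0,:2] for u in range(205,305,5)];top=np.array(top)
k=np.polyfit(top[:,1],top[:,0],1);print('end edge',top.mean(0),np.degrees(k[0]))
e=(r-b>60)&(g-b>30);e[:50]=0;e[100:]=0;v=np.argwhere(e)
print('eyelet',ray(c,[(v[:,1].min()+v[:,1].max())/2,(v[:,0].min()+v[:,0].max())/2],z+.0015).round(4))
E
```

```text
topz 0.11693358617335164 0.11691515931270992 0.11713095876430168
edge yaw 2.44 y at .45 0.1347
edge yaw 2.35 y at .45 0.0759
end edge [0.5035742 0.1075514] -2.141667701163437
eyelet [[0.4883 0.107  0.1187]]
```

```bash
python3 - <<'E'
from h import *
to((390,-176,190,1.5))
E
```

```text
t 4.85 at [388.7 104.2 181.5] yaw 2.08 F [-0.9  0.1 -0.6] w 0.0591
[ -8.9 280.1  -8.5] [ 0.    -0.002  0.073]
```

carry_out:
  rows:
    - [[-1,30,-8,0,0,0.07],[-3,70,-8,0,0,0.07],[-4,110,-8,0,0,0.07],[-5,150,-8,0,0,0.07],[-6,190,-8,0,0,0.07],[-8,230,-8,0,0,0.07],[-9,260,-8,0,0,0.07],[-9,280,-8,0,0,0.07],[-9,280,-8,0,0,0.07],[-9,280,-8,0,0,0.07],[-9,280,-8,0,0,0.07]]

```text
time: 5.95
position: [0.3893, -0.1743, 0.1884]
tool_rot: [1.0, 0.014, -0.001, -0.001]
ft_force: [-0.4, 0.2, -0.8]
grip_width: 0.0593
```

```bash
python3 - <<'E'
from h import *
to((390,-176,190,1.5))
c=robot.camera('wrist');np.savez('pics/w4.npz',**c);cv2.imwrite('pics/w4.png',c['color'][:,:,::-1])
w=cloud(c)
t=(abs(w[...,2]-.032)<.006)
L=[];Q=[]
for row in range(0,240,4):
    u=np.argwhere(t[row]).ravel()
    if len(u)<20: continue
    print(row,u[0],u[-1],ray(c,[u[0]-.5,row],.032)[0,:2].round(4),ray(c,[u[-1]+.5,row],.032)[0,:2].round(4)) if row%12==0 else 0
s=(w[...,2]>.02)&(w[...,2]<.06)&(w[...,0]<.45)&(c['color'][...,2]>c['color'][...,0].astype(int)+25)
print('stapler',np.nanmin(w[s],0),np.nanmax(w[s],0))
E
```

```text
t 5.95 at [ 389.3 -174.3  188.4] yaw 1.57 F [-0.4  0.2 -0.8] w 0.0593
[ 0.6  1.7 -1.6] [-0.019  0.02   0.009]
0 187 327 [ 0.5478 -0.1191] [ 0.5509 -0.2283]
12 188 327 [ 0.5398 -0.1196] [ 0.5428 -0.2292]
24 189 326 [ 0.5315 -0.12  ] [ 0.5345 -0.2293]
36 189 325 [ 0.523  -0.1197] [ 0.526  -0.2294]
84 192 511 [ 0.4871 -0.1207] [ 0.4946 -0.3889]
96 193 511 [ 0.4776 -0.1212] [ 0.4852 -0.3918]
108 193 511 [ 0.4679 -0.1208] [ 0.4755 -0.3947]
120 194 511 [ 0.4579 -0.1213] [ 0.4656 -0.3977]
132 195 511 [ 0.4477 -0.1218] [ 0.4555 -0.4008]
144 195 511 [ 0.4372 -0.1215] [ 0.4451 -0.404 ]
156 196 511 [ 0.4264 -0.122 ] [ 0.4344 -0.4072]
stapler [ 0.42526711 -0.23149408  0.03016619] [ 0.43664387 -0.22155455  0.03250805]
```

View pics/w4.png

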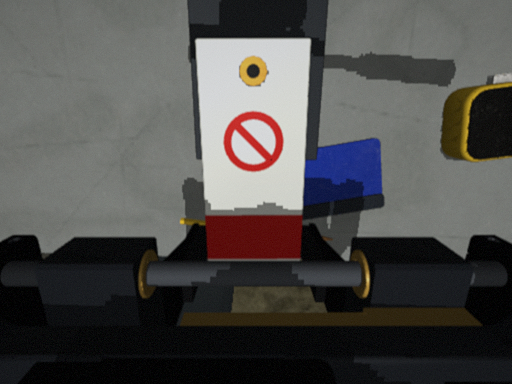

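```bash
python3 - <<'E'
from h import *
to((389,-175.7,135,1.3),(439,-175.7,135,1.3),(439,-175.7,106,1.3),(439,-175.7,103.5,1.3))
E
```

```text
t 6.0 at [ 389.5 -174.3  188.6] yaw 1.59 F [ 0.2 -0.7  0.2] w 0.0591
[-0.5  1.5 53.6] [-0.014  0.015  0.037]
[49.5  2.9 53.5] [-0.014  0.015  0.037]
[49.6  2.9 82.5] [-0.014  0.015  0.037]
[49.6  2.9 85. ] [-0.014  0.015  0.037]
```

carry_out:
  rows:
    - [[0,1.5,25,0,0,0.04],[0,1.5,53,0,0,0.04],[0,1.5,53,0,0,0.04],[20,2,53,0,0,0.04],[40,3,53,0,0,0.04],[50,3,53,0,0,0.04],[50,3,53,0,0,0.04],[50,3,65,0,0,0.04],[50,3,75,0,0,0.04],[50,3,80,0,0,0.04],[50,3,82,0,0,0.04],[50,3,83,0,0,0.04],[50,3,84,0,0,0.04],[50,3,84,0,0,0.04],[50,3,84,0,0,0.04]]

```text
time: 7.5
position: [0.4404, -0.1777, 0.1054]
tool_rot: [1.0, 0.01, 0.0, 0.0]
ft_force: [0.3, -0.2, 0.2]
grip_width: 0.0595
```

```bash
python3 - <<'E'
from h import *
to((439,-175.7,103.5,1.3))
c=robot.camera('wrist');np.savez('pics/w5.npz',**c);cv2.imwrite('pics/w5.png',c['color'][:,:,::-1])
E
```

```text
t 7.5 at [ 440.4 -177.7  105.4] yaw 1.2 F [ 0.3 -0.2  0.2] w 0.0595
[-1.4 -2.   1.9] [ 0.001 -0.002 -0.012]
```

View pics/w5.png

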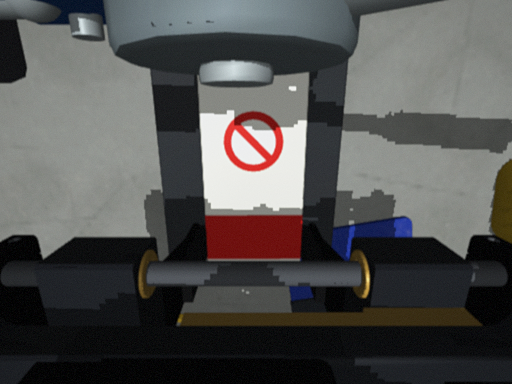

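The plate is over the table. Its side edges are near columns 200 and 305, the table edges near 160 and 340, and the hub is at the top of the picture. I'll compare the centre lines.

```bash
cat > cen.py <<'E'
from h import *
def cen(c,zp,rows=range(100,200,6),X=.5):
    rgb=c['color'].astype(int);w=cloud(c);r,g,b=np.moveaxis(rgb,-1,0)
    m=(r>115)&(abs(r-b)<45)&(w[...,2]>zp-.006)&(w[...,2]<zp+.006)
    t=(w[...,2]>.026)&(w[...,2]<zp+.006)&(w[...,0]>.40)
    D=[[],[],[],[]]
    for row in rows:
        u=np.argwhere(m[row]).ravel();v=np.argwhere(t[row]).ravel()
        if len(u)<40 or len(v)<60: continue
        for k,(a,z) in enumerate(((u[0]-.5,zp),(u[-1]+.5,zp),(v[0]-.5,.032),(v[-1]+.5,.032))): D[k].append(ray(c,[a,row],z)[0,:2])
    out=[]
    for S in D:
        S=np.array(S);k=np.polyfit(S[:,0],S[:,1],1);e=np.polyval(k,S[:,0])-S[:,1]
        good=abs(e)<1.5*e.std()+3e-4;k=np.polyfit(S[good,0],S[good,1],1)
        out.append(np.polyval(k,X)*1000);print('yaw',np.degrees(k[0]).round(2),'y@X',out[-1].round(2),'sd',(1000*e.std()).round(2))
    print('plate c',(out[0]+out[1])/2,'w',out[0]-out[1],' table c',(out[2]+out[3])/2,'w',out[2]-out[3])
E
python3 - <<'E'
from cen import *
cen(dict(np.load('pics/w5.npz')),.0405)
E
```

```text
yaw 0.94 y@X -148.07 sd 0.18
yaw 2.01 y@X -207.02 sd 0.22
yaw 1.34 y@X -120.58 sd 0.17
yaw 1.29 y@X -229.52 sd 0.23
plate c -177.54502639713075 w 58.94986903731163  table c -175.04613650175006 w 108.93950915817851
```

carry_out:
  rows:
    - [[0,-2.4,0,0,0,0],[0,-2.4,0,0,0,0],[0,-2.4,1,0,0,0],[0,-2.4,1.5,0,0,0],[0,-2.4,2,0,0,0],[0,-2.4,2,0,0,0],[0,-2.4,2,0,0,0]]

```text
time: 8.25
position: [0.4403, -0.1752, 0.1033]
tool_rot: [1.0, 0.01, 0.0, -0.0]
ft_force: [0.0, -0.1, -0.0]
grip_width: 0.0589
```

```bash
python3 - <<'E'
from cen import *
to((439,-175.7,103.5,1.3))
cen(robot.camera('wrist'),.0385)
E
```

```text
t 8.25 at [ 440.3 -175.2  103.3] yaw 1.2 F [ 0.  -0.1 -0. ] w 0.0589
[-1.3  0.5 -0.2] [-0.    -0.    -0.012]
yaw 0.99 y@X -145.56 sd 0.21
yaw 1.86 y@X -204.57 sd 0.23
yaw 1.31 y@X -120.54 sd 0.17
yaw 1.28 y@X -229.51 sd 0.17
plate c -175.0661144659925 w 59.01716366984522  table c -175.0279927865035 w 108.96955411989663
```

carry_out:
  rows:
    - [[0,0,0,0,0,0],[0,0,0,0,0,0],[0,0,0,0,0,0],[-7,0,-1.5,0,0.8,0],[-15,0,-0.5,0,1.6,0],[-24,0,0.5,0,2.5,0],[-24,0,0.5,0,2.5,0],[-24,0,0.5,0,2.5,0],[-24,0,0.5,0,2.5,0]]
  fingers: 0.76

```text
time: 9.2
position: [0.4239, -0.1692, 0.1032]
tool_rot: [0.987, 0.014, 0.161, -0.017]
ft_force: [1.4, 0.2, 0.4]
grip_width: 0.0664
```

```bash
python3 - <<'E'
from cen import *
o=robot.get_obs();T=R.from_quat(o['tool_rot']).as_matrix();print('tips',np.array(o['position'])*1000+70*T[:,2],T[:,2].round(3))
to((440,-175.7,103.5,1.3))
c=robot.camera('wrist');cv2.imwrite('pics/w6.png',c['color'][:,:,::-1])
cen(c,.038,range(60,160,6))
E
```

```text
tips [ 446.13086298 -166.5663458    36.92484459] [ 0.318  0.038 -0.947]
t 9.2 at [ 423.9 -169.2  103.2] yaw 1.34 F [1.4 0.2 0.4] w 0.0664
[15.2  7.   4.6] [-0.217 -2.325  0.04 ]
yaw -9.24 y@X -139.85 sd 0.49
yaw 4.05 y@X -199.89 sd 1.08
yaw 1.38 y@X -120.69 sd 0.42
yaw 1.34 y@X -229.78 sd 0.0
plate c -169.86901753117894 w 60.041845618300925  table c -175.23678225468336 w 109.08511166863504
```

View pics/w6.png

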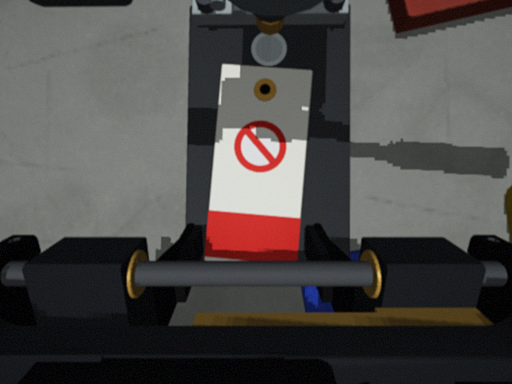

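The tilt left the tool 6 mm to the left and turned the plate: its end corners are now at (222,65) and (312,70). I'll check the joints and make the helper handle tilt.

```bash
cat >> h.py <<'E'
def tilt(*targets):
    "targets: tip x,y,z mm, yaw, tilt deg (body back towards robot)"
    o=robot.get_obs();A=R.from_quat(o['tool_rot']);p=np.array(o['position'])*1000
    print('t',o['time'],'tip',(p+70*A.as_matrix()[:,2]).round(1),'rot',A.as_matrix()[:,2].round(3),'F',np.round(o['ft_force'],1),'q',np.round(o['q'],2),'w',round(o['grip_width'],4))
    for x,y,z,yaw,tl in targets:
        B=R.from_euler('z',yaw,degrees=True)*R.from_euler('x',180,degrees=True)*R.from_euler('y',tl,degrees=True)
        P=np.array([x,y,z])-70*B.as_matrix()[:,2]
        print(A.inv().apply(P-p).round(1),((A.inv()*B).as_rotvec(degrees=True)/8).round(3))
E
python3 - <<'E'
from h import *
tilt((440,-175,36,1.3,15),(440,-175,36,1.3,0))
E
```

```text
t 9.25 tip [ 445.  -166.5   36.6] rot [ 0.317  0.038 -0.948] F [-1.  -0.6 -0.5] q [-0.76  0.67  2.16  1.22  0.26 -0.4 ] w 0.066
[-0.8  6.2 -1.2] [-0.218 -0.445  0.006]
[17.1  6.3  2.3] [-0.216 -2.32   0.035]
```

The tilt runs wrist joint 5 close to its limit, so I'm dropping it. I'll go back to upright, regrip to square the plate, and push the last stretch from behind the outer edge.

carry_out:
  rows:
    - [[3,2,0,-0.05,-0.5,0],[7,3,0.5,-0.1,-1,0],[10,4,1,-0.15,-1.5,0],[14,5,1.5,-0.2,-2,0.03],[17,6,2,-0.22,-2.32,0.03],[17,6,2,-0.22,-2.32,0.03],[17,6,2,-0.22,-2.32,0.03],[17,6,2,-0.22,-2.32,0.03]]

```text
time: 10.05
position: [0.441, -0.174, 0.1063]
tool_rot: [1.0, 0.013, 0.0, -0.001]
ft_force: [-0.3, -0.2, -1.1]
grip_width: 0.0662
```

```bash
python3 - <<'E'
from h import *
tilt((440,-175,34,1.3,0))
E
```

```text
t 10.05 tip [ 441.1 -173.9   36.3] rot [ 0.     0.001 -1.   ] F [-0.3 -0.2 -1.1] q [-0.61  0.66  1.95  0.    0.53  0.93] w 0.0662
[-1.1  1.   2.3] [-0.008 -0.003  0.021]
```

carry_out:
  rows:
    - [[0,1,2.5,0,0,0.02],[0,1,2.5,0,0,0.02],[0,1,2.5,0,0,0.02]]

```text
time: 10.35
position: [0.4402, -0.1754, 0.1036]
tool_rot: [1.0, 0.01, -0.001, -0.001]
ft_force: [0.1, 0.1, 1.0]
grip_width: 0.0662
```

carry_out:
  rows:
    - [[0,0,0,0,0,0],[0,0,0,0,0,0],[0,0,0,0,0,0],[0,0,0,0,0,0],[0,0,0,0,0,0],[0,0,0,0,0,0]]
  fingers: 0.5
  grip_force: 25

```text
time: 10.95
position: [0.4409, -0.1754, 0.1039]
tool_rot: [1.0, 0.011, -0.0, -0.0]
ft_force: [-0.0, 0.0, -1.5]
grip_width: 0.0596
```

```bash
python3 - <<'E'
from cen import *
tilt((440,-175,34,1.3,0))
c=robot.camera('wrist');cv2.imwrite('pics/w7.png',c['color'][:,:,::-1]);np.savez('pics/w7.npz',**c)
cen(c,.038)
E
```

```text
t 10.95 tip [ 440.9 -175.4   33.9] rot [-0.001  0.    -1.   ] F [-0.   0.  -1.5] q [-0.61  0.67  1.95 -0.    0.53  0.93] w 0.0596
[-0.9 -0.4 -0.1] [-0.003  0.005 -0.007]
yaw 3.55 y@X -142.9 sd 0.2
yaw 4.79 y@X -202.12 sd 0.16
yaw 1.32 y@X -120.54 sd 0.17
yaw 1.3 y@X -229.55 sd 0.17
plate c -172.5103095643937 w 59.21540630331057  table c -175.04484363696653 w 109.00762779341444
```

View pics/w7.png

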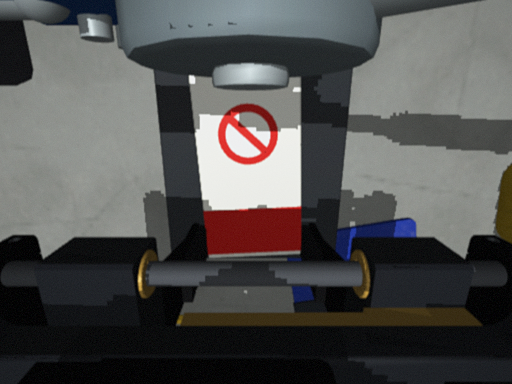

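carry_out:
  rows:
    - [[0,-0.2,0,0,0,0.1],[0,-0.3,0,0,0,0.2],[0,-0.4,0,0,0,0.36],[0,-0.4,0,0,0,0.36],[0,-0.4,0,0,0,0.36]]

```text
time: 11.5
position: [0.441, -0.1751, 0.1039]
tool_rot: [1.0, -0.014, -0.0, -0.0]
ft_force: [-0.4, 0.5, -0.3]
grip_width: 0.0593
```

```bash
python3 - <<'E'
from cen import *
tilt((461,-174.5,33.9,-1.5,0))
c=robot.camera('wrist');np.savez('pics/w8.npz',**c)
cen(c,.038)
rgb=c['color'].astype(int)
print([tuple(rgb[k,250]) for k in range(244,264,2)])
w=cloud(c);red=(rgb[...,0]-rgb[...,1]>40);red[:195]=0;red[265:]=0;red[:,:200]=0;red[:,310:]=0
for u in(220,250,280):
    v=np.argwhere(red[:,u]).ravel();print(u,v[0],v[-1],ray(c,[u,v[-1]+.5],.038).round(4),ray(c,[u,v[0]-.5],.038).round(4))
E
```

```text
t 11.5 tip [ 440.9 -175.1   33.9] rot [-0.001  0.    -1.   ] F [-0.4  0.5 -0.3] q [-0.61  0.67  1.95 -0.    0.52  0.99] w 0.0593
[20.  -1.2 -0. ] [-0.002  0.004 -0.018]
yaw 1.0 y@X -145.58 sd 0.19
yaw 1.8 y@X -204.8 sd 0.16
yaw 1.16 y@X -120.61 sd 0.21
yaw 1.19 y@X -229.52 sd 0.16
plate c -175.18609254043645 w 59.22100952127997  table c -175.0657673760088 w 108.91551637887133
[(np.int64(114), np.int64(17), np.int64(17)), (np.int64(111), np.int64(15), np.int64(13)), (np.int64(110), np.int64(14), np.int64(9)), (np.int64(110), np.int64(12), np.int64(10)), (np.int64(117), np.int64(58), np.int64(54)), (np.int64(135), np.int64(135), np.int64(128)), (np.int64(59), np.int64(61), np.int64(61)), (np.int64(55), np.int64(57), np.int64(56)), (np.int64(67), np.int64(66), np.int64(65)), (np.int64(20), np.int64(24), np.int64(25))]
220 210 253 [[ 0.4326 -0.1548  0.038 ]] [[ 0.4626 -0.1567  0.038 ]]
250 209 252 [[ 0.4328 -0.1741  0.038 ]] [[ 0.4627 -0.175   0.038 ]]
280 208 250 [[ 0.4336 -0.1933  0.038 ]] [[ 0.4628 -0.1933  0.038 ]]
```

carry_out:
  rows:
    - [[4,-0.2,0,0,0,0],[8,-0.4,0,0,0,0],[12,-0.6,0,0,0,0],[15,-0.8,0,0,0,0],[15,-0.8,0,0,0,0],[15,-0.8,0,0,0,0]]

```text
time: 12.15
position: [0.4561, -0.1746, 0.1039]
tool_rot: [1.0, -0.014, -0.0, -0.0]
ft_force: [-0.1, 0.5, -0.6]
grip_width: 0.0593
```

```bash
python3 - <<'E'
from cen import *
tilt((424,-176.5,70,1.3,0))
c=robot.camera('wrist');np.savez('pics/w9.npz',**c)
cen(c,.038,range(130,200,5))
E
```

```text
t 12.15 tip [ 456.  -174.6   33.9] rot [-0.001  0.    -1.   ] F [-0.1  0.5 -0.6] q [-0.59  0.68  1.91 -0.    0.55  1.  ] w 0.0593
[-32.    2.8 -36.1] [-0.002  0.004 -0.366]
yaw -601.23 y@X -279.67 sd 0.0
yaw 1.24 y@X -204.76 sd 0.0
yaw -1558.58 y@X -499.96 sd 0.0
yaw 3.53 y@X -228.7 sd 0.0
plate c -242.2141543521314 w -74.91463654454353  table c -364.3316514135389 w -271.2627634692224
```

```bash
python3 - <<'E'
from h import *
c=dict(np.load('pics/top0.npz'));print(ray(c,np.array([[471,350],[474,378],[512,374],[508,347]])*.64,.045).round(3))
E
```

```text
[[ 0.43  -0.201  0.045]
 [ 0.361 -0.209  0.045]
 [ 0.373 -0.303  0.045]
 [ 0.439 -0.293  0.045]]
```

carry_out:
  rows:
    - [[0,0,0,0,0,0],[0,0,0,0,0,0],[0,0,0,0,0,0],[0,0,-15,0,0,0],[0,0,-36,0,0,0],[0,0,-36,0,0,0]]
  fingers: 0.76

```text
time: 12.8
position: [0.4569, -0.1753, 0.1416]
tool_rot: [1.0, -0.014, 0.001, 0.001]
ft_force: [0.0, 0.2, -0.7]
grip_width: 0.0657
```

carry_out:
  rows:
    - [[-16,1.5,0,0,0,-0.2],[-30,2.5,0,0,0,-0.37],[-30,2.5,0,0,0,-0.37],[-30,2.5,0,0,0,-0.37],[-30,2.5,0,0,0,-0.37],[-30,2.5,0,0,0,-0.37],[-30,2.5,0,0,0,-0.37],[-30,2.5,0,0,0,-0.37]]
  fingers: 0

```text
time: 13.6
position: [0.4262, -0.1763, 0.1399]
tool_rot: [1.0, 0.012, -0.0, -0.0]
ft_force: [0.6, -0.1, 0.0]
grip_width: 0.0105
```

```bash
python3 - <<'E'
from cen import *
tilt((427,-176.7,35,1.3,0))
c=robot.camera('wrist');np.savez('pics/w10.npz',**c);cv2.imwrite('pics/w10.png',c['color'][:,:,::-1])
cen(c,.038,range(130,200,5))
E
```

```text
t 13.6 tip [ 426.1 -176.3   69.9] rot [-0.  0. -1.] F [ 0.6 -0.1  0. ] q [-0.64  0.58  1.97 -0.    0.59  0.91] w 0.0105
[ 0.8  0.4 34.9] [-0.002  0.004  0.005]
yaw 2.15 y@X -144.99 sd 0.17
yaw 0.39 y@X -205.0 sd 0.17
yaw 0.16 y@X -120.86 sd 0.18
yaw 17.09 y@X -357.84 sd 43.72
plate c -174.99246339854312 w 60.00676420203021  table c -239.3490435927707 w 236.97392037546598
```

View pics/w10.png

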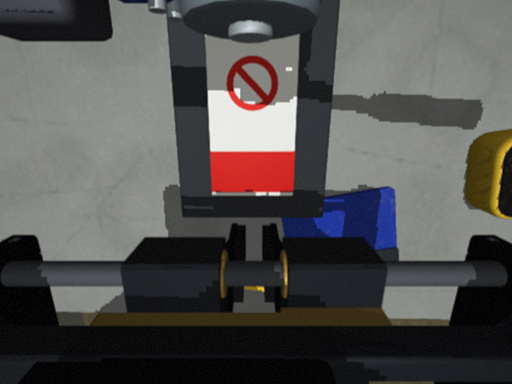

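```bash
python3 - <<'E'
from h import *
c=dict(np.load('pics/w10.npz'));w=cloud(c);rgb=c['color'].astype(int)
m=(rgb[...,2]-rgb[...,0]>50)&(w[...,0]<.47)&(w[...,1]<-.15)&(w[...,2]<.06);P=w[m];print(P.min(0),P.max(0),P[P[:,1].argmax()])
for x0 in(.40,.41,.42,.43):
    s=P[abs(P[:,0]-x0)<.005]; print(x0,s[:,1].max() if len(s) else None, s[:,2].max() if len(s) else None)
red=(rgb[...,0]-rgb[...,1]>60);red[:140]=0;red[200:]=0
for u in(225,252,280):
    v=np.argwhere(red[:,u]).ravel();print(ray(c,[u,v[-1]+.5],.038).round(4),rgb[v[-1]:v[-1]+8,u,0])
for row in range(196,222,2): print(row,rgb[row,200],ray(c,[200,row],.032)[0,:2].round(4),w[row,200,2].round(3))
E
```

```text
[ 0.38525639 -0.3098551  -0.00041143] [ 0.44443201 -0.2034082   0.03277   ] [ 0.41307378 -0.2034082   0.00446387]
0.4 -0.20563245132669702 0.006521489725069635
0.41 -0.20340820336992058 0.006820211034363061
0.42 -0.23318830384889655 0.006506859073620003
0.43 -0.22430811448894283 0.032769996372309235
[[ 0.4474 -0.1564  0.038 ]] [176 132 129 128  98  42  19  27]
[[ 0.4479 -0.1762  0.038 ]] [134 135 133 127  95  42  26  24]
[[ 0.4484 -0.1967  0.038 ]] [148 148 165 148 104  42  21  24]
196 [43 46 49] [ 0.4416 -0.1368] 0.031
198 [23 26 26] [ 0.44   -0.1367] 0.032
200 [25 30 30] [ 0.4384 -0.1367] 0.033
202 [26 27 29] [ 0.4368 -0.1366] 0.031
204 [24 26 29] [ 0.4352 -0.1366] 0.032
206 [39 42 45] [ 0.4336 -0.1365] 0.032
208 [43 45 50] [ 0.4319 -0.1364] 0.032
210 [24 25 27] [ 0.4303 -0.1364] 0.033
212 [24 26 27] [ 0.4286 -0.1363] 0.032
214 [25 26 28] [ 0.427  -0.1363] 0.032
216 [28 29 29] [ 0.4253 -0.1362] 0.032
218 [70 71 69] [ 0.4236 -0.1362] -0.001
220 [74 75 73] [ 0.422  -0.1361] -0.001
```

carry_out:
  rows:
    - [[4,0,0,0,0,0],[4,0,20,0,0,0],[4,0,32,0,0,0],[4,0,35,0,0,0],[4,0,35,0,0,0],[7,0,35,0,0,0],[10,0,35,0,0,0],[13,0,35,0,0,0],[16,0,35,0,0,0],[19,0,35,0,0,0],[21,0,35,0,0,0],[21,0,35,0,0,0]]

```text
time: 14.85
position: [0.4473, -0.1759, 0.1049]
tool_rot: [1.0, 0.012, 0.0, 0.0]
ft_force: [0.6, -0.6, -0.1]
grip_width: 0.0007
```

carry_out:
  rows:
    - [[1,0,0,0,0,0],[1,0,0,0,0,0]]

```text
time: 15.05
position: [0.4479, -0.1758, 0.1048]
tool_rot: [1.0, 0.012, -0.0, -0.0]
ft_force: [0.7, 0.7, -0.1]
grip_width: 0.0005
```

carry_out:
  rows:
    - [[1,0,0,0,0,0],[1,0,0,0,0,0]]

```text
time: 15.25
position: [0.4489, -0.1758, 0.1049]
tool_rot: [1.0, 0.012, -0.0, -0.0]
ft_force: [-0.4, -0.1, 0.6]
grip_width: 0.0004
```

carry_out:
  rows:
    - [[1,0,0,0,0,0],[1,0,0,0,0,0]]

```text
time: 15.45
position: [0.4493, -0.1755, 0.1048]
tool_rot: [1.0, 0.012, -0.001, -0.001]
ft_force: [-1.4, -0.7, 1.6]
grip_width: 0.0004
```

carry_out:
  rows:
    - [[1,0,0,0,0,0],[1,0,0,0,0,0]]

```text
time: 15.65
position: [0.4496, -0.1753, 0.1048]
tool_rot: [1.0, 0.012, -0.002, -0.001]
ft_force: [-2.9, -1.1, 2.8]
grip_width: 0.0003
```

```bash
python3 - <<'E'
from h import *
tilt()
c=robot.camera('wrist');np.savez('pics/w11.npz',**c);rgb=c['color'].astype(int)
red=(rgb[...,0]-rgb[...,1]>40);red[:140]=0;red[235:]=0
for u in(215,235,270,290):
    v=np.argwhere(red[:,u]).ravel();print(u,v[[0,-1]],ray(c,[u,v[-1]+.5],.038).round(4),ray(c,[u,v[0]-.5],.038).round(4))
E
```

```text
t 15.65 tip [ 449.3 -175.2   34.8] rot [-0.004  0.002 -1.   ] F [-2.9 -1.1  2.8] q [-0.6   0.67  1.93 -0.    0.55  0.94] w 0.0003
215 [174 220] [[ 0.4622 -0.1525  0.038 ]] [[ 0.4921 -0.153   0.038 ]]
235 [174 220] [[ 0.4625 -0.1649  0.038 ]] [[ 0.4924 -0.1647  0.038 ]]
270 [174 220] [[ 0.4631 -0.1866  0.038 ]] [[ 0.4929 -0.1853  0.038 ]]
290 [174 220] [[ 0.4634 -0.199   0.038 ]] [[ 0.4932 -0.1971  0.038 ]]
```

Contact with the fence: the push stalled at about 3 N and the end is square. I'll back off, lift and check the centring.

carry_out:
  rows:
    - [[-4,0,0,0,0,0],[-20,0,0,0,0,0],[-24,0,-30,0,0,0],[-24,0,-50,0,0,0],[-24,0,-60,0,0,0],[-24,0,-60,0,0,0]]

```text
time: 16.3
position: [0.428, -0.177, 0.1661]
tool_rot: [1.0, 0.012, 0.002, 0.001]
ft_force: [0.3, -0.1, 0.5]
grip_width: 0.0005
```

```bash
python3 - <<'E'
from cen import *
tilt()
c=robot.camera('wrist');np.savez('pics/w12.npz',**c);cv2.imwrite('pics/w12.png',c['color'][:,:,::-1])
cen(c,.038,range(70,170,6),.5)
rgb=c['color'].astype(int);red=(rgb[...,0]-rgb[...,1]>40);red[:60]=0;red[235:]=0
for u in(230,280):
    v=np.argwhere(red[:,u]).ravel();print(u,v[[0,-1]],ray(c,[u,v[-1]+.5],.038).round(4))
E
```

```text
t 16.3 tip [ 428.3 -177.1   96.1] rot [ 0.003 -0.002 -1.   ] F [ 0.3 -0.1  0.5] q [-0.63  0.53  1.95  0.    0.66  0.91] w 0.0005
yaw -0.06 y@X -144.98 sd 0.24
yaw 2.92 y@X -204.69 sd 0.2
yaw 1.03 y@X -120.43 sd 0.22
yaw 1.11 y@X -229.68 sd 0.21
plate c -174.83689569631565 w 59.710251340196095  table c -175.05622784965124 w 109.2526455801154
230 [ 60 167] [[ 0.4623 -0.1589  0.038 ]]
280 [130 167] [[ 0.4632 -0.1995  0.038 ]]
```

View pics/w12.png

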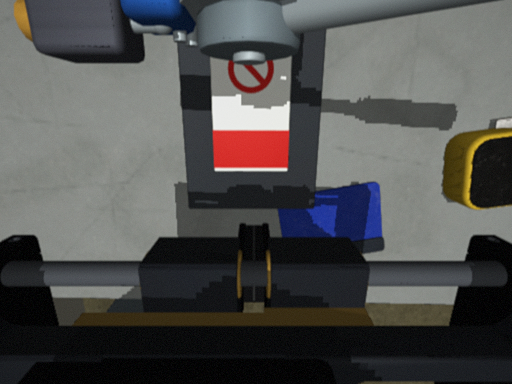

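The plate is flush and centred to within 0.3 mm. Now the lever.

```bash
python3 - <<'E'
from h import *
to((428,-177,360,1.3),(540,-304,360,1.3))
E
```

```text
t 16.35 at [ 427.5 -176.6  165.3] yaw 1.32 F [-0.6  0.8 -0.1] w 0.001
[   0.7    0.6 -194.7] [ 0.007 -0.01   0.003]
[ 109.8  130.1 -194.4] [ 0.007 -0.01   0.003]
```

carry_out:
  rows:
    - [[0,0,-40,0,0,0],[0,0,-90,0,0,0],[0,0,-140,0,0,0],[0,0,-195,0,0,0],[0,0,-195,0,0,0],[30,35,-195,0,0,0],[60,70,-195,0,0,0],[90,105,-195,0,0,0],[110,130,-195,0,0,0],[110,130,-195,0,0,0],[110,130,-195,0,0,0],[110,130,-195,0,0,0]]

```text
time: 17.55
position: [0.5392, -0.3027, 0.3581]
tool_rot: [1.0, 0.012, -0.002, -0.002]
ft_force: [-0.6, 0.2, -0.4]
grip_width: -0.0002
```

```bash
python3 - <<'E'
from h import *
to((540,-304,330,1.3))
for n in('top','scene'):
    c=robot.camera(n);w=cloud(c);rgb=c['color'].astype(int)
    m=(w[...,2]>.2)&(w[...,2]<.27)&(w[...,0]>.5)&(w[...,0]<.58)&(w[...,1]<-.23)&(w[...,1]>-.36)&(rgb.max(-1)<60)
    print(n,m.sum(),np.nanmedian(w[m],0) if m.any() else '')
    cv2.imwrite(f'pics/{n}13.png',rgb[:,:,::-1])
c=robot.camera('wrist');w=cloud(c);P=w[(w[...,2]>.19)&(w[...,2]<.275)&(w[...,1]<-.22)&(w[...,1]>-.4)];print(len(P),P.min(0),P.max(0)) if len(P) else 0
E
```

```text
t 17.55 at [ 539.2 -302.7  358.1] yaw 1.34 F [-0.6  0.2 -0.4] w -0.0002
[ 0.9  1.4 28.1] [-0.022  0.025  0.005]
top 0 
scene 161 [ 0.54629089 -0.29290502  0.24405   ]
2920 [ 0.52853558 -0.33702645  0.19009327] [ 0.55209042 -0.22139331  0.27036597][ WARN:0@0.966] global loadsave.cpp:1063 imwrite_ Unsupported depth image for selected encoder is fallbacked to CV_8U.
```

carry_out:
  rows:
    - [[1,1,15,0,0,0],[1,1,25,0,0,0],[1,1,33,0,0,0],[1,1,41,0,0,0],[1,1,49,0,0,0],[1,1,57,0,0,0],[1,1,65,0,0,0],[1,1,73,0,0,0],[1,1,81,0,0,0],[1,1,88,0,0,0],[1,1,88,0,0,0],[1,1,88,0,0,0]]

```text
time: 18.9
position: [0.5416, -0.3054, 0.2726]
tool_rot: [1.0, 0.012, 0.001, 0.001]
ft_force: [1.0, -0.8, 3.5]
grip_width: 0.0003
```

```bash
python3 - <<'E'
from h import *
to((540,-304,226,1.3))
c=robot.camera('scene');rgb=c['color'];np.savez('pics/s14.npz',**c)
p=pix(c,[[.54,-.3,.2],[.57,-.17,.1]]);print(p)
u,v=p.mean(0).astype(int);cv2.imwrite('pics/s14.png',cv2.resize(rgb[max(0,v-70):v+70,max(0,u-90):u+90],None,fx=4,fy=4,interpolation=cv2.INTER_CUBIC)[:,:,::-1])
E
```

```text
t 18.9 at [ 541.6 -305.4  272.6] yaw 1.32 F [ 1.  -0.8  3.5] w 0.0003
[-1.6 -1.5 46.6] [ 0.011 -0.01   0.002]
[[162.96074818 221.11892793]
 [213.43898206 232.69519785]]
```

View pics/s14.png

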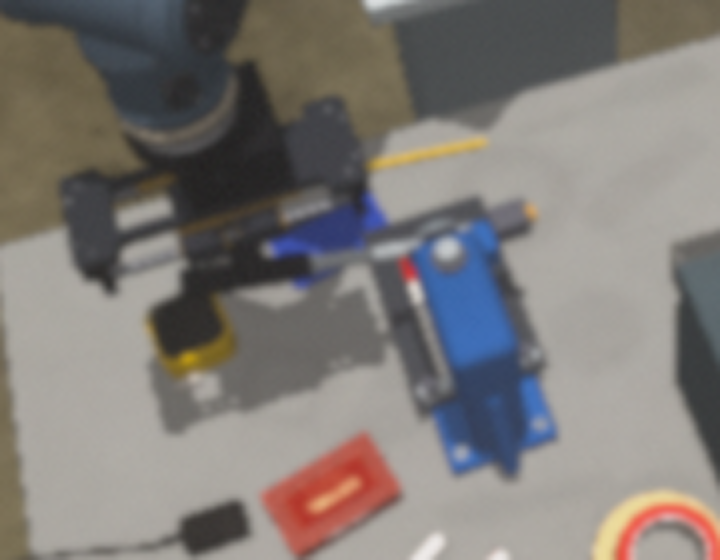

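The picture shows the fingers at (210,250) on the black handle and pushing it, with the lever near its first click. I'll continue.

carry_out:
  rows:
    - [[-1,-1,6,0,0,0],[-1,-1,12,0,0,0],[-1,-1,18,0,0,0],[-1,-1,24,0,0,0],[-1,-1,30,0,0,0],[-1,-1,36,0,0,0],[-1,-1,42,0,0,0],[-1,-1,46,0,0,0],[-1,-1,46,0,0,0],[-1,-1,46,0,0,0]]

```text
time: 19.95
position: [0.541, -0.306, 0.2273]
tool_rot: [1.0, 0.012, 0.001, 0.003]
ft_force: [-0.9, -4.8, 6.6]
grip_width: 0.0007
```

carry_out:
  rows:
    - [[0,0,4,0,0,0],[0,0,8,0,0,0],[0,0,12,0,0,0],[0,0,16,0,0,0],[0,0,20,0,0,0],[0,0,20,0,0,0]]

```text
time: 20.55
position: [0.541, -0.3057, 0.2072]
tool_rot: [1.0, 0.012, 0.001, 0.002]
ft_force: [-0.2, -3.6, 7.2]
grip_width: 0.0005
```

```bash
cat > lev.py <<'E'
from h import *
to((540,-304,191,1.3))
B=R.from_euler('z',1.3,degrees=True).as_matrix();O=np.array([573.7,-173.4,0])/1000
for n in('wrist','scene'):
    c=robot.camera(n);w=cloud(c);rgb=c['color'].astype(int)
    P=(w-O)@B  # press frame
    m=(abs(P[...,0]+.037)<.016)&(P[...,1]<-.06)&(P[...,1]>-.21)&(P[...,2]>.06)&(P[...,2]<.2)
    if n=='scene': m&=rgb.max(-1)<75
    S=P[m]
    if len(S)<20: print(n,len(S));continue
    # ridge: upper surface per y bin
    ys=np.arange(-.20,-.06,.01);pts=[]
    for y in ys:
        s=S[abs(S[:,1]-y)<.005]
        if len(s)>4: pts.append((y,np.percentile(s[:,2],90)))
    print(n,[(round(a*1000),round(b*1000)) for a,b in pts])
E
python3 lev.py
```

```text
t 20.55 at [ 541.  -305.7  207.2] yaw 1.33 F [-0.2 -3.6  7.2] w 0.0005
[-1.  -1.8 16.2] [ 0.033 -0.02   0.004]
wrist [(-190, 128), (-180, 129), (-170, 130), (-160, 132), (-150, 133), (-140, 187), (-130, 187), (-120, 139), (-110, 140), (-100, 140), (-90, 138), (-80, 139), (-70, 144), (-60, 145)]
scene [(-180, 129), (-170, 130), (-160, 132), (-150, 133), (-140, 173), (-130, 184), (-120, 160), (-110, 140), (-100, 141)]
```

q reads about 0.79, on the crest before the third click. Going down another 17 mm or so should give about 0.94.

carry_out:
  rows:
    - [[0,-1,3,0,0,0],[0,-1,6,0,0,0],[0,-1,9,0,0,0],[0,-1,12,0,0,0],[0,-1,15,0,0,0],[0,-1,17,0,0,0],[0,-1,17,0,0,0],[0,-1,17,0,0,0]]

```text
time: 21.45
position: [0.5409, -0.3033, 0.1905]
tool_rot: [1.0, 0.011, 0.001, 0.001]
ft_force: [0.8, -1.0, 8.7]
grip_width: 0.0003
```

```bash
python3 lev.py
```

```text
t 21.45 at [ 540.9 -303.3  190.5] yaw 1.32 F [ 0.8 -1.   8.7] w 0.0003
[-1.   0.7 -0.5] [ 0.013 -0.018  0.002]
wrist [(-190, 102), (-180, 103), (-170, 107), (-160, 110), (-150, 113), (-140, 172), (-130, 170), (-120, 148), (-110, 124), (-100, 126), (-90, 125), (-80, 126), (-70, 135), (-60, 136)]
scene [(-180, 102), (-170, 105), (-160, 108), (-150, 111), (-140, 149), (-130, 169), (-120, 141), (-110, 125), (-100, 126)]
```

carry_out:
  rows:
    - [[0,0,1,0,0,0],[0,0,1.5,0,0,0],[0,0,1.5,0,0,0],[0,0,1.5,0,0,0],[0,0,1.5,0,0,0],[0,0,1.5,0,0,0],[0,0,1.5,0,0,0],[0,0,1.5,0,0,0]]

```text
time: 22.35
position: [0.5409, -0.3031, 0.1892]
tool_rot: [1.0, 0.011, 0.001, 0.001]
ft_force: [1.2, -0.3, 9.7]
grip_width: 0.0005
```

```bash
python3 lev.py; python3 - <<'E'
from h import *
c=robot.camera('top');w=cloud(c)
c=robot.camera('wrist')
ims=[robot.camera('scene')['color'][150:330,100:340],c['color'][:,:]]
cv2.imwrite('pics/fin.png',np.hstack([cv2.resize(ims[0],(400,300),interpolation=cv2.INTER_CUBIC),cv2.resize(ims[1],(400,300))])[:,:,::-1])
to()
E
```

```text
t 22.35 at [ 540.9 -303.1  189.2] yaw 1.31 F [ 1.2 -0.3  9.7] w 0.0005
[-0.9  0.9 -1.8] [ 0.01  -0.018  0.002]
wrist [(-180, 102), (-170, 105), (-160, 108), (-150, 111), (-140, 171), (-130, 169), (-120, 147), (-110, 123), (-100, 125), (-90, 124), (-80, 125), (-70, 134), (-60, 136)]
scene [(-180, 101), (-170, 103), (-160, 107), (-150, 109), (-140, 148), (-130, 166), (-120, 143), (-110, 125), (-100, 127)]
t 22.6 at [ 540.9 -303.1  189.2] yaw 1.31 F [ 0.1 -0.6  9.1] w 0.0005
```

View pics/fin.png

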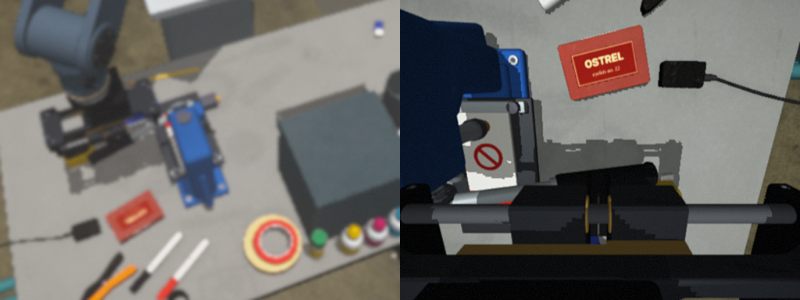

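The final view shows the ram down on the eyelet end at (478,128), with the plate against the fence at (500,105). The lever is held at about 0.94–0.95 rad with 9–10 N at the handle. Handing in.

```bash
python3 -c "
from rig import robot
print(robot.hand_in())"
```

```text
the job is handed in; nothing more can be done
None
```

The plate is laid flat against the fence with its eyelet under the ram. The arm is holding the lever at its third click, and the job is handed in at about 22.6 s.

**Plate:** I gripped it at its outer end, laid it on the press table, and pushed it with closed fingers until it met the fence. My last direct check gave:
- **Flush:** the push stalled against the fence at about 3 N.
- **Centring:** about 0.2 mm off the table's centre line at mid-plate. I did not measure the eyelet itself against the ram.
- **Angle:** roughly in line with the press. The two plate edges read −0.1° and 2.9°, averaging about 1.4° against the table's 1.1–1.3°.

**Lever:** it went down past the first two clicks in one steady push from above. Before hand-in the arm was holding it against 9–10 N, inside the stated 8–12 N. Camera depth put it at about 0.94–0.95 rad, with the third click at 0.95. The last wrist view shows the ram down on the eyelet end of the plate.

**What went wrong on the way:**
- I tried to tilt the gripper for more clearance. That ran wrist joint 5 close to its limit and pushed the plate a few degrees askew. I went back upright, regripped and straightened it.
- The regrip left the plate about 3° off the gripper, so I turned the wrist to square it.
- I viewed 13 pictures against the budget of 10.

Nothing else on the desk looked moved in the pictures, though I did not re-measure those things at the end.

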